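# Find which way a polisher's centre cap unscrews, and hold it off over the parts dish

## Task

The red centre cap of the upturned polisher has to come off, and nobody knows whether it undoes clockwise or anticlockwise: try one way and, if it stops short, the other, never forcing it against the stop, and when it is loose lift it straight up out of the hub. Carry it upright over the round steel parts dish and finish while still holding it there in the gripper, about a hand's breadth above the dish and touching nothing else. Never drop the cap, and leave the dish and the other things on the bench where they are.

Things in the scene. Friction and masses are not known exactly. Their poses are not given: they have to be found in the camera images.
- cap: Red screw cap (120 g) on the polisher's hub; z up. Origin: centre of the underside of its round flange, 64 mm across, 8 mm thick. On it stands a grip bar 44 mm long along the cap's x, 16 mm wide along y, its top 41 mm above the origin: grip it from above across the 16 mm. At the start the cap's x is within 7 degrees of the polisher's x.
- cap_grip (a point): Point in the grip bar of the cap, 28 mm above the cap's origin (13 mm under the bar's top). Axes as the cap's. From the place in line with the polisher's x, turning the right way frees the cap at about 60 degrees: lift it at 65 to 95; it stops near 100. Wrong way: a firm stop at about 16 degrees and it stays captive; a light twist (0.5 N m) is enough to feel it.
- cap_lug (a point): Middle of the steel cross lug under the cap, 14 mm below its origin: 42 mm long along the cap's y, 10 mm wide, 8 mm thick. It sits under two tabs in the hub with 2 mm of play up and down, 1 mm sideways, and turns freely within its range. Which way frees it (clockwise or anticlockwise) changes from start to start and cannot be seen.
- polisher: Yellow and black rotary polisher, pad side up in a cradle, fixed. Origin on the bench top under the hub's axis; z up; motor housing and handle point along its +x, to 325 mm from the axis, up to 132 mm high from 85 mm outward. The lime backing plate is 150 mm across, its top 115 mm above the bench.
- hub (a point): Centre of the mouth of the black hub in the middle of the lime plate: 62 mm across, its rim 135 mm above the bench, where the cap's flange rests. Axes as the polisher's.
- dish: Round steel parts dish, 120 mm across the rim, 28 mm high, standing empty on the bench to the left or the right of the polisher. Origin at the centre of its underside.
- bottle: White compound bottle with blue label and orange cap, 60 mm across, 160 mm high, on the other side from the dish; bystander. Origin at the centre of its underside.
- tin: Low round wax tin with green label, 80 mm across, 45 mm high; bystander. Origin at the centre of its underside.
- screwdriver: Screwdriver with orange handle, lying on the right of the bench; bystander.
- brush: Detailing brush with wooden handle, lying on the left of the bench; bystander.
- mug: Blue mug, 80 mm across, 90 mm high, at the back right; bystander. Origin at the centre of its underside.
- pad: Spare green polishing disc, 100 mm across, 22 mm thick, lying at the back left; bystander. Origin at the centre of its underside.
Things that resemble listed ones, but are neither listed nor needed, are in the scene too. Several things look just like the dish: the one meant starts nearest to the robot's base.

How it is judged:
By the outcome, as a careful person would: the job done as asked, in the order asked, and still so for the second after the job is handed in, while the arm keeps its last pose, push and grip.
It also fails if it takes over 48 s, if anything falls off the work surface, if the arm or the gripper's body presses on something with over 40 N, if the wrist force passes 120 N, or if a joint passes its speed limit or range.

## Robot

A 6-joint arm with a two-finger parallel gripper is mounted at the origin on the work surface. World frame = base frame: x ahead of the robot, y to its left, z up, the work surface at z = 0. Lengths are in mm, angles in rad, forces in N, time in s.
With the tool pointing down it reaches from about 350 to 875 mm from the base axis. Payload 4.2 kg.
Tool frame: the origin (TCP) lies on the centre line of the jaws, within the pads' length; the fingertips stand 25 mm ahead of it and the grasp point (between the pads) lies 6 mm ahead of it; z points along the fingers, y is the direction in which the jaws open and shut (so a half turn about z gives the same grasp; the last joint's range is limited). The gripper opens to 85 mm and grips with 20 to 120 N. Pads are 22 mm wide; open, the fingers measure 114 mm over their backs; the gripper's body (76 mm by 85 mm) begins 54 mm behind the grasp point. The pads swing forward as they close: fully open they stand 13 mm farther back than shut.
Start: joints at [1.554, 0.385, 0.008, 0, -1.194, -0.259], TCP at [170.166, 601.367, 256.312] pointing down, gripper open.
Joint ranges: [-3.14, 3.14], [-1.21, 2.06], [-1.07, 1.41], [-3.16, 2.05], [-2.99, -0.16], [-3.1, 3.1]. Speed limits (rad/s): [2.79, 2.79, 3.14, 3.14, 3.14, 3.14].

## Interface

Orientations are given as a unit quaternion [x, y, z, w].
In Python, from bench import arm gives the robot as it stands.
- The arm moves only by the tool drive_tool, never from a script. Its argument "plan" is a list of rows, each a list of 2 entries, a list of its own where there are three numbers: the shift along the tool's x, y, z in m, then the turn about the tool's z in degrees. A call has 1 to 12 rows; each row shifts and turns the commanded pose from where the row before left it, along the tool's axes as they then stand; what a row does not reach is not made up. A row lasts 1/8 s, in which the tool goes at most 62.5 mm and 10.7 degrees, less where a joint would pass 70% of its speed; a pose out of reach is approached as far as the arm can. A call with a gripper value outside its range is refused whole. "fingers" is the closure, from -1 (fully open) to 1 (shut), so that 0 is half open, set as the call begins (left out, the last holds). The fingers move at their own pace and stop on an object; the grip force is fixed at half the most. Time passes only in rows, so rows that do not move let the fingers close. It gives the time, the measured TCP pose, the force and the opening at its end, in the units of the state.
- arm.read_state(): the state, without advancing time (a new reading comes with each control period).
- arm.get_image(name): name is "scene" or "top" or "wrist"; returns a dict with "image" (400x640x3 uint8, red, green, blue), "K" (3x3 intrinsics, pixels), "R" (3x3) and "t" (3): a world point X has camera coordinates R X + t. Camera axes: x right, y down, z forward; pixel columns grow to the right and rows downward; lengths in mm; the calibration is good to about 2 mm. A picture is of the moment at which its call begins. There is no depth.
- arm.job_done(): hands the job in, once; it reports no verdict.
The state is a dict: "clock": time; "joints": joint angles; "joint_vel": joint speeds; "joint_efforts": joint torques, N m; "position": TCP position; "ee_rot": TCP orientation; "contact_force": force on the tool from outside, world axes, zero at the start; "wrist_torque": the same for the moment, N m; "gripper_width": finger opening in mm.
Only numpy, scipy, OpenCV 4.12 (cv2) and the standard library are available. Lean on these libraries where they do the work, as an engineer would, in place of code of your own. Each camera call takes 0.05 s, during which the arm holds its last target.

## Working session

There is one attempt and no reset: what is moved stays moved. The work goes in short steps, Python scripts to look and compute and a tool call to move; the robot and the scene stay as the last step left them, time stands still between calls to the robot, and variables do not carry over. Pictures are saved under pics/ and viewed, and the job is handed in when it is done.

Besides the shell and the picture viewer there is one more tool, called after ">>>" by a JSON object that holds its "method" and its "body", one argument or row to a line. drive_tool: Moves the arm, as the interface text tells. Its arguments: {"type":"object","properties":{"plan":{"type":"array"},"fingers":{"type":"number"}},"required":["plan"]}

```bash
mkdir -p pics; cat > h.py <<'E'
import numpy as np,cv2,pickle
from bench import arm
def snap(name,fn):
    d=arm.get_image(name); cv2.imwrite(f'pics/{fn}.png',d['image'][:,:,::-1]); pickle.dump(d,open(f'{fn}.pkl','wb')); return d
def back(d,u,v,z):
    K,R,t=[np.array(d[k],float) for k in('K','R','t')]
    r=R.T@np.linalg.inv(K)@np.array([u,v,1.]); c=-R.T@t
    return c+r*(z-c[2])/r[2]
def proj(d,X):
    K,R,t=[np.array(d[k],float) for k in('K','R','t')]
    p=K@(R@np.array(X,float)+t); return p[:2]/p[2]
def crop(fn,x0,y0,w,h,s,out):
    im=cv2.imread(f'pics/{fn}.png')[y0:y0+h,x0:x0+w]
    cv2.imwrite(f'pics/{out}.png',cv2.resize(im,None,fx=s,fy=s,interpolation=cv2.INTER_CUBIC))
E
python3 - <<'E'
from h import *
print(arm.read_state())
snap('top','top0');snap('scene','scene0')
E
```

```text
{'clock': 0.0, 'joints': array([ 1.55358250e+00,  3.85562072e-01,  6.59669201e-03, -4.97741134e-04,
       -1.19400675e+00, -2.58594530e-01]), 'joint_vel': array([-1.25796558e-03,  1.46712480e-03, -1.76294032e-03, -8.47868542e-05,
       -6.15374606e-04,  3.07823386e-05]), 'joint_efforts': array([-1.77673073e-04, -3.92292058e+01,  1.88403082e+01,  4.18603867e+00,
       -4.57583112e-03,  5.02825941e-07]), 'position': array([170.04153785, 600.85934362, 255.20698706]), 'ee_rot': array([ 9.90493040e-01, -1.37558356e-01, -9.86497051e-05,  1.10783470e-03]), 'contact_force': array([-0.54819928,  0.24768542,  0.12728756]), 'wrist_torque': array([-0.0270415 ,  0.03316796, -0.02470079]), 'gripper_width': 85.61852050686683}
```

View pics/top0.png

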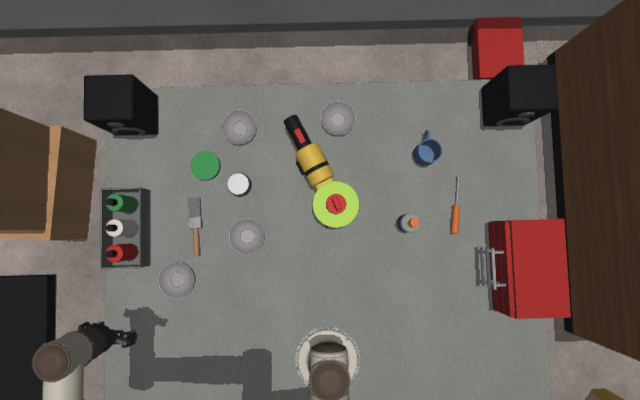

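View pics/scene0.png

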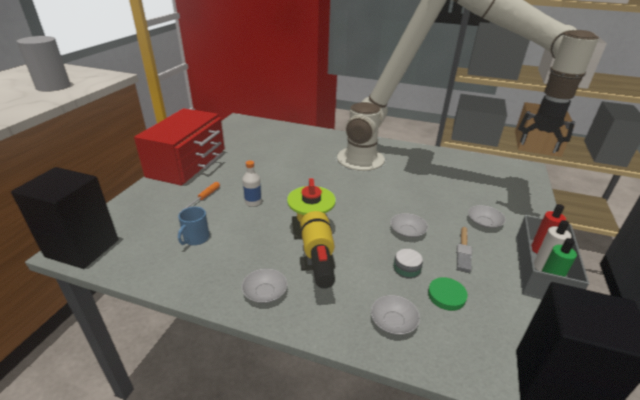

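```bash
python3 - <<'E'
from h import *
d=pickle.load(open('top0.pkl','rb'))
for n,u,v,z in [('dA',240,127,14),('dB',338,118,14),('dC',247,236,14),('dD',177,280,14),('plate',336,204,115),('cap',336,204,170),('handle',290,119,100),('tin',238,184,45),('bottle',409,223,160)]:
    p=back(d,u,v,z); print(n,p.round(),np.hypot(*p[:2]).round())
print(d['K'],d['R'],d['t'],proj(d,[0,0,0]))
crop('top0',290,160,90,90,6.6,'c1')
crop('top0',140,190,150,120,5,'c2')
E
```

```text
dA [796. 280.  14.] 843.0
dB [819. -59.  14.] 821.0
dC [420. 262.  14.] 495.0
dD [278. 500.  14.] 572.0
plate [515. -39. 115.] 517.0
cap [513. -36. 170.] 514.0
handle [799. 103. 100.] 805.0
tin [595. 285.  45.] 660.0
bottle [ 448. -261.  160.] 519.0
[[464.88514964   0.         318.30847316]
 [  0.         464.88514964 194.12265186]
 [  0.           0.           1.        ]] [[-0.02664082 -0.99961059  0.00830285]
 [-0.9969509   0.02595872 -0.07358701]
 [ 0.07334282 -0.01023795 -0.99725424]] [  30.63252203  554.95463349 1564.63444976] [327.41002694 359.01111374]
```

View pics/c1.png

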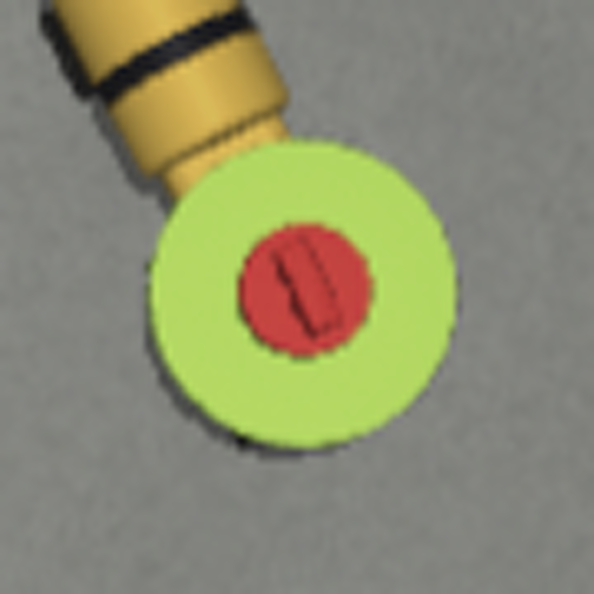

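View pics/c2.png

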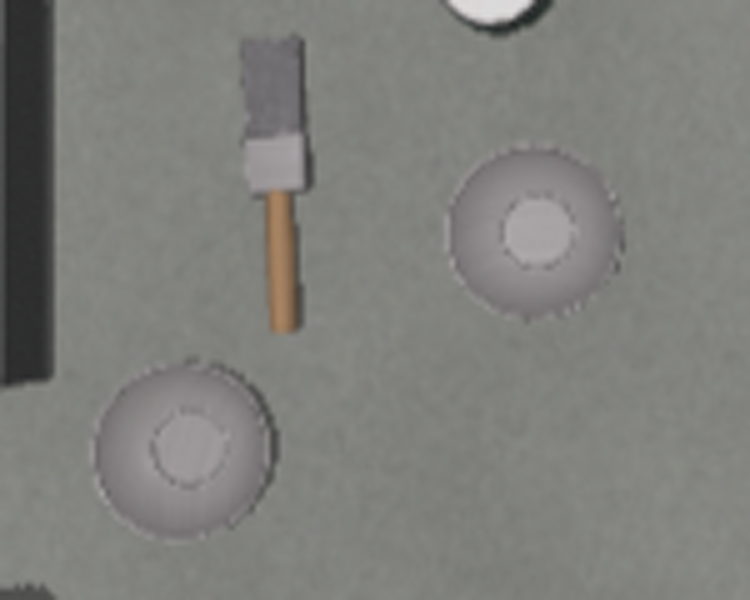

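Candidate dishes in the top picture are (240,127), (338,118), (247,236) and (177,280). They lie 843, 821, 495 and 572 mm from the base. The one at (247,236) is the nearest, and the enlarged crop shows it as an empty round steel dish. The cap bar is at (336,204), with its long axis about 20° in yaw. Next I move above the cap.

>>> {"method": "drive_tool", "body": {
  "plan": [
    [[0.042,0.043,-0.004],0],
    [[0.042,0.043,-0.004],0],
    [[0.042,0.043,-0.004],0],
    [[0.042,0.043,-0.004],0],
    [[0.042,0.043,-0.004],0],
    [[0.042,0.043,-0.004],0],
    [[0.042,0.043,-0.004],0],
    [[0.042,0.043,-0.004],0],
    [[0.042,0.043,-0.004],0],
    [[0.042,0.043,-0.004],0],
    [[0.042,0.043,-0.004],0],
    [[0.042,0.043,-0.004],0]
  ]
}}

```text
clock: 1.6
position: [515.1, -34.3, 304.2]
ee_rot: [0.991, -0.137, -0.0, -0.0]
contact_force: [0.4, 1.0, 0.5]
gripper_width: 85.1
```

>>> {"method": "drive_tool", "body": {
  "plan": [
    [[0,0,0],10],
    [[0,0,0],10],
    [[0,0,0],10],
    [[0,0,0],10],
    [[0,0,0],10],
    [[0,0,0],10],
    [[0,0,0],10],
    [[0,0,0],10],
    [[0,0,0],10],
    [[0,0,0],10],
    [[0,0,0],10],
    [[0,0,0],10]
  ]
}}

```text
clock: 3.1
position: [514.3, -32.4, 303.8]
ee_rot: [-0.373, 0.928, 0.0, -0.001]
contact_force: [1.2, -0.2, 1.3]
gripper_width: 85.3
```

>>> {"method": "drive_tool", "body": {
  "plan": [
    [[0,0,0],10],
    [[0,0,0],10],
    [[0,0,0],4],
    [[0,0,0],0]
  ]
}}

```text
clock: 3.6
position: [514.3, -32.4, 303.9]
ee_rot: [-0.176, 0.984, 0.0, -0.0]
contact_force: [0.7, 0.3, -0.3]
gripper_width: 85.3
```

```bash
python3 - <<'E'
from h import *
s=arm.read_state(); print(s['joints'].round(3),s['position'].round(1),s['ee_rot'].round(4),s['contact_force'],s['wrist_torque'])
d=snap('wrist','w1'); print(d['R'].round(3),-np.array(d['R']).T@d['t'])
print(proj(d,[513,-37,176]))
E
```

```text
[ 0.252  0.165 -0.176 -0.    -1.23  -1.47 ] [514.3 -32.4 303.9] [-1.757e-01  9.844e-01  1.000e-04 -5.000e-04] [ 0.65461983  0.26624959 -0.32790132] [-0.0324605  -0.0032953   0.02915462]
[[-0.346  0.938 -0.001]
 [ 0.902  0.333  0.273]
 [ 0.257  0.094 -0.962]] [449.28279544 -56.03652977 420.75964139]
[307.97898167 193.41154945]
```

View pics/w1.png

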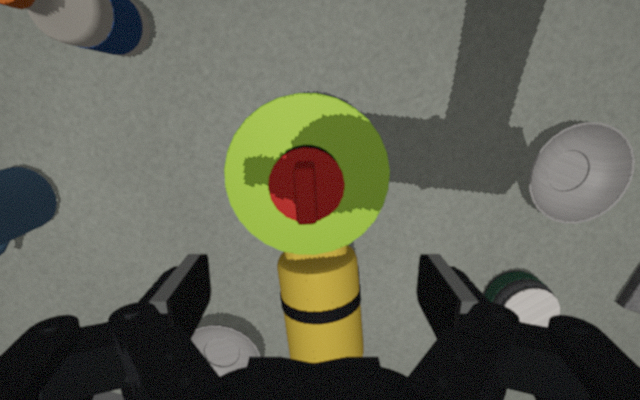

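```bash
python3 - <<'E'
from h import *
crop('w1',220,90,180,180,3.3,'c3')
im=cv2.imread('pics/c3.png'); cv2.imwrite('pics/c3.png',cv2.convertScaleAbs(im,alpha=1.8))
E
```

```text
(no output)
```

View pics/c3.png

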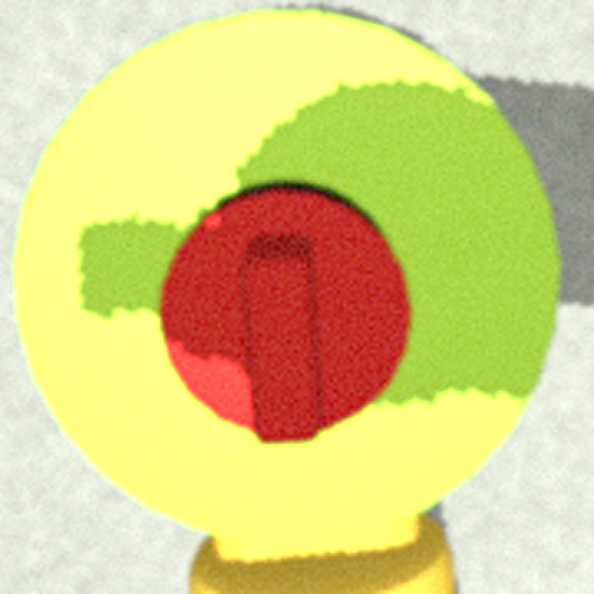

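```bash
python3 - <<'E'
from h import *
d=pickle.load(open('w1.pkl','rb'))
f=lambda u,v,z: back(d,220+u/3.3,90+v/3.3,z)
a,b,c,e=[f(u,v,176) for u,v in[(246,256),(310,256),(320,434),(258,439)]]
print(a,b,c,e, 'len',np.linalg.norm(a-e),np.linalg.norm(a-b),'ctr',(a+b+c+e)/4)
for p,q in((a,e),(b,c)): w=q-p; print(np.degrees(np.arctan2(w[1],w[0])))
print('plate',f(286,277,115)); print('flange',f(286,310,143))
# project plate circle
import math
for C in [(513,-37),(513,-33),(510,-35)]:
    P=np.array([proj(d,[C[0]+75*math.cos(t),C[1]+75*math.sin(t),115]) for t in np.linspace(0,6.28,200)])
    P=(P-[220,90])*3.3; print(C,P.min(0),P.max(0))
    P=np.array([proj(d,[C[0]+32*math.cos(t),C[1]+32*math.sin(t),143]) for t in np.linspace(0,6.28,200)])
    P=(P-[220,90])*3.3; print(C,P.min(0),P.max(0))
E
```

```text
[498.40122152 -52.50062238 176.        ] [493.6161366  -39.54208004 176.        ] [531.0405825  -23.30865166 176.        ] [537.0145354 -36.0228393 176.       ] len 41.982202700513355 13.8137922891126 ctr [515.01811901 -37.84354835 176.        ]
23.109802922677066
23.449529697518667
plate [512.33472526 -39.53080653 115.        ]
flange [514.41174871 -38.19192914 143.        ]
(513, -37) [16.97159826 -7.24028144] [570.94143367 536.38695045]
(513, -37) [163.35581745 176.81293433] [421.5834398  428.32493288]
(513, -33) [31.203398   -1.52415176] [584.50059774 540.78882601]
(513, -33) [178.67429868 182.59364936] [436.5668913  433.44251993]
(510, -35) [ 27.23966534 -16.0308034 ] [582.24687053 529.63708148]
(510, -35) [174.85180546 167.92833035] [433.61007002 420.47030981]
```

>>> {"method": "drive_tool", "body": {
  "plan": [
    [[0.0017,-0.0059,0.02],-3],
    [[0,0,0.03],0],
    [[0,0,0.03],0],
    [[0,0,0.02],0],
    [[0,0,0],0]
  ]
}}

```text
clock: 4.28
position: [514.0, -38.7, 202.8]
ee_rot: [-0.201, 0.98, 0.0, -0.002]
contact_force: [0.0, -0.3, 0.8]
gripper_width: 85.0
```

```bash
python3 - <<'E'
from h import *
s=arm.read_state(); print(s['position'].round(1),s['ee_rot'].round(4),s['contact_force'],s['wrist_torque'])
d=snap('wrist','w2'); 
P=s['position']
import math
im=cv2.imread('pics/w2.png')
for C,col in [((514.8,-38.5),(255,0,0))]:
    y=math.radians(23.2);c,s_=math.cos(y),math.sin(y)
    q=[proj(d,[C[0]+a*c-b*s_,C[1]+a*s_+b*c,176]) for a,b in((22,8),(22,-8),(-22,-8),(-22,8))]
    print(np.round(q))
    big=cv2.resize(cv2.convertScaleAbs(im,alpha=1.7),None,fx=3,fy=3)
    cv2.polylines(big,[np.int32(np.array(q)*3)],True,col,1)
    x,yy=np.mean(q,0)*3; big=big[max(0,int(yy)-250):int(yy)+250,max(0,int(x)-350):int(x)+350]
    cv2.imwrite('pics/c4.png',big)
E
```

```text
[514.  -38.7 202.8] [-0.2014  0.9795  0.     -0.0021] [ 0.04379689 -0.27186648  0.78314284] [ 0.04035505 -0.04550898 -0.02053259]
[[330. 303.]
 [296. 303.]
 [294. 214.]
 [331. 214.]]
```

View pics/c4.png

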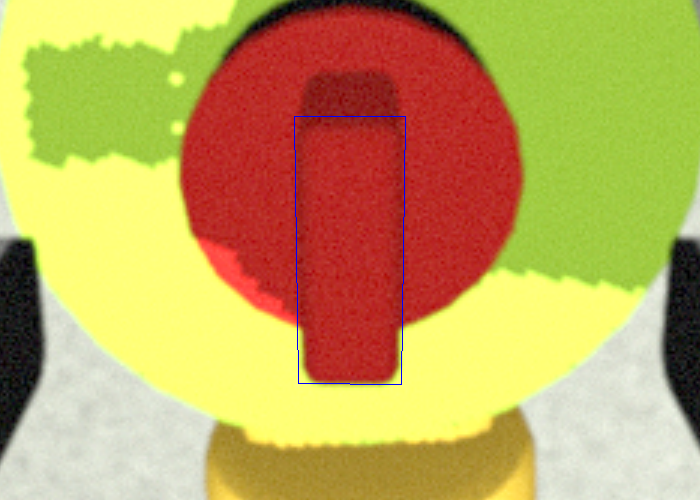

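View pics/w2.png

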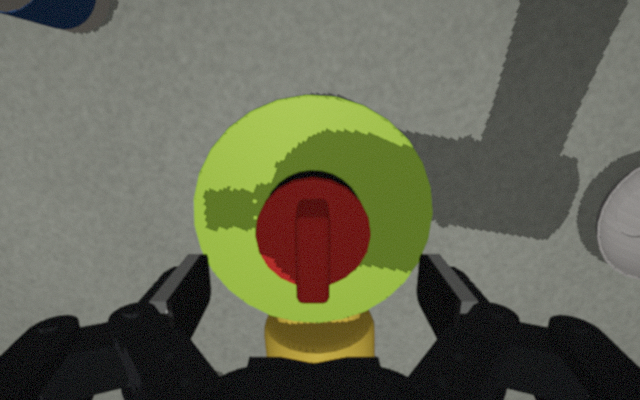

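The bar's predicted outline matches the picture, with its top spanning (295–330, 215–303), and it is centred between the jaws. Next I go down and grip.

>>> {"method": "drive_tool", "body": {
  "plan": [
    [[-0.0008,0,0.015],0],
    [[0,0,0.014],0],
    [[0,0,0],0],
    [[0,0,0],0]
  ]
}}

```text
clock: 4.82
position: [516.0, -38.2, 175.4]
ee_rot: [-0.201, 0.98, -0.0, 0.0]
contact_force: [-0.3, 0.4, 0.8]
gripper_width: 85.4
```

>>> {"method": "drive_tool", "body": {
  "plan": [
    [[0,0,0],0],
    [[0,0,0],0],
    [[0,0,0],0],
    [[0,0,0],0],
    [[0,0,0],0],
    [[0,0,0],0],
    [[0,0,0],0],
    [[0,0,0],0]
  ],
  "fingers": 1
}}

```text
clock: 5.82
position: [516.0, -38.2, 175.6]
ee_rot: [-0.201, 0.98, -0.0, 0.0]
contact_force: [-0.7, 0.3, 3.6]
gripper_width: 15.0
```

```bash
cat > st.py <<'E'
from h import *
s=arm.read_state(); x,y,z,w=s['ee_rot']
print(s['clock'],s['position'].round(1),'yaw',np.degrees(2*np.arctan2(y,x)).round(1),'F',s['contact_force'].round(1),'T',s['wrist_torque'].round(2),'w',s['gripper_width'].round(1),'j',s['joints'].round(2))
E
python3 st.py
```

```text
Traceback (most recent call last):
  File "st.py", line 3, in <module>
    print(s['clock'],s['position'].round(1),'yaw',np.degrees(2*np.arctan2(y,x)).round(1),'F',s['contact_force'].round(1),'T',s['wrist_torque'].round(2),'w',s['gripper_width'].round(1),'j',s['joints'].round(2))
                                                                                                                                                            ^^^^^^^^^^^^^^^^^^^^^^^^
AttributeError: 'float' object has no attribute 'round'
```

```bash
sed -i "s/s\['gripper_width'\].round(1)/round(s['gripper_width'],1)/" st.py; python3 st.py
```

```text
5.825 [516.  -38.2 175.6] yaw 203.2 F [-0.7  0.3  3.6] T [ 0.04  0.12 -0.02] w 15.0 j [ 0.24  0.28 -0.37  0.   -0.92 -1.41]
```

>>> {"method": "drive_tool", "body": {
  "plan": [
    [[0,0,0],-2],
    [[0,0,0],-2],
    [[0,0,0],-2],
    [[0,0,0],0]
  ]
}}

```text
clock: 6.32
position: [516.1, -38.2, 175.6]
ee_rot: [-0.253, 0.968, -0.0, 0.0]
contact_force: [0.5, -0.1, 5.3]
gripper_width: 15.4
```

```bash
python3 st.py
```

```text
6.325 [516.1 -38.2 175.6] yaw 209.3 F [ 0.5 -0.1  5.3] T [-0.02  0.04  0.02] w 15.4 j [ 0.24  0.28 -0.37  0.   -0.92 -1.3 ]
```

>>> {"method": "drive_tool", "body": {
  "plan": [
    [[0,0,0],-2],
    [[0,0,0],-2],
    [[0,0,0],-2],
    [[0,0,0],-1],
    [[0,0,0],0]
  ]
}}

```text
clock: 6.95
position: [516.1, -38.2, 175.6]
ee_rot: [-0.311, 0.95, -0.0, 0.0]
contact_force: [-0.0, 0.2, 5.7]
gripper_width: 15.1
```

```bash
python3 st.py
```

```text
6.95 [516.1 -38.2 175.6] yaw 216.3 F [-0.   0.2  5.7] T [-0.03  0.02  0.02] w 15.1 j [ 0.24  0.28 -0.37  0.   -0.92 -1.18]
```

>>> {"method": "drive_tool", "body": {
  "plan": [
    [[0,0,0],-1],
    [[0,0,0],-1],
    [[0,0,0],0]
  ]
}}

```text
clock: 7.32
position: [516.1, -38.2, 175.6]
ee_rot: [-0.328, 0.945, -0.0, 0.0]
contact_force: [-0.4, 0.4, 5.1]
gripper_width: 14.7
```

```bash
python3 st.py
```

```text
7.325 [516.1 -38.2 175.6] yaw 218.3 F [-0.4  0.4  5.1] T [-0.   -0.06  0.05] w 14.7 j [ 0.24  0.28 -0.37  0.   -0.92 -1.14]
```

>>> {"method": "drive_tool", "body": {
  "plan": [
    [[0,0,-0.0005],-1],
    [[0,0,0],-1],
    [[0,0,0],0]
  ]
}}

```text
clock: 7.7
position: [515.8, -38.2, 175.6]
ee_rot: [-0.344, 0.939, 0.0, -0.0]
contact_force: [0.8, 0.5, 2.8]
gripper_width: 14.9
```

```bash
python3 st.py
```

```text
7.7 [515.8 -38.2 175.6] yaw 220.2 F [0.8 0.5 2.8] T [-0.07 -0.32  0.02] w 14.9 j [ 0.24  0.28 -0.37 -0.   -0.92 -1.11]
```

>>> {"method": "drive_tool", "body": {
  "plan": [
    [[0,0,0],-1],
    [[0,0,0],0]
  ]
}}

```text
clock: 7.95
position: [515.7, -38.2, 175.6]
ee_rot: [-0.352, 0.936, 0.0, -0.0]
contact_force: [2.0, 1.2, 1.7]
gripper_width: 14.9
```

```bash
python3 st.py
```

```text
7.95 [515.7 -38.2 175.6] yaw 221.2 F [2.  1.2 1.7] T [-0.04 -0.36  0.04] w 14.9 j [ 0.24  0.28 -0.37 -0.   -0.92 -1.09]
```

>>> {"method": "drive_tool", "body": {
  "plan": [
    [[0,0,0],-1],
    [[0,0,0],0]
  ]
}}

```text
clock: 8.2
position: [515.6, -38.2, 175.6]
ee_rot: [-0.36, 0.933, 0.0, -0.0]
contact_force: [1.6, 0.7, 1.0]
gripper_width: 14.6
```

```bash
python3 st.py
```

```text
8.2 [515.6 -38.2 175.6] yaw 222.2 F [1.6 0.7 1. ] T [-0.11 -0.3   0.03] w 14.6 j [ 0.24  0.28 -0.37 -0.   -0.92 -1.07]
```

>>> {"method": "drive_tool", "body": {
  "plan": [
    [[0,0,0],-1],
    [[0,0,0],0]
  ]
}}

```text
clock: 8.45
position: [515.5, -38.3, 175.6]
ee_rot: [-0.368, 0.93, 0.0, -0.0]
contact_force: [0.8, -0.7, 0.9]
gripper_width: 15.1
```

```bash
python3 st.py
```

```text
8.45 [515.5 -38.3 175.6] yaw 223.2 F [ 0.8 -0.7  0.9] T [-0.12 -0.16  0.  ] w 15.1 j [ 0.24  0.28 -0.37 -0.   -0.92 -1.06]
```

>>> {"method": "drive_tool", "body": {
  "plan": [
    [[0,0,0],-1],
    [[0,0,0],0]
  ]
}}

```text
clock: 8.7
position: [515.5, -38.3, 175.6]
ee_rot: [-0.376, 0.926, 0.0, -0.0]
contact_force: [0.0, -1.4, 0.0]
gripper_width: 14.9
```

```bash
python3 st.py; python3 -c "
from h import *
snap('wrist','w3');crop('w3',220,150,200,170,4,'c5')"
```

```text
8.7 [515.5 -38.3 175.6] yaw 224.2 F [ 0.  -1.4  0. ] T [-0.23 -0.07  0.04] w 14.9 j [ 0.24  0.28 -0.37 -0.   -0.92 -1.04]
```

View pics/w3.png

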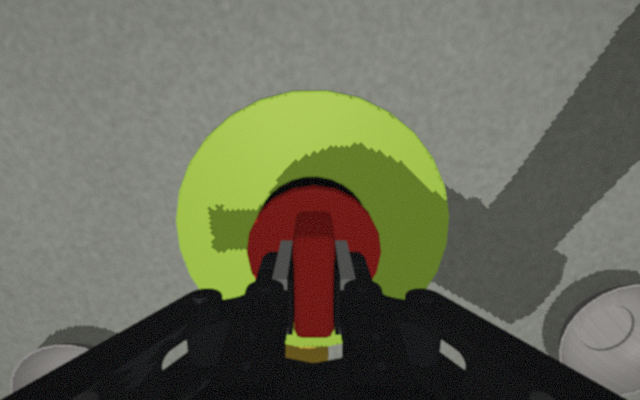

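The bar is still aligned in the jaws at (313,270), so the cap turns with the gripper and no stop has shown yet. I carry on gently.

>>> {"method": "drive_tool", "body": {
  "plan": [
    [[0,0,0],-1],
    [[0,0,0],-0.5],
    [[0,0,0],0]
  ]
}}

```text
clock: 9.12
position: [515.8, -38.1, 175.7]
ee_rot: [-0.388, 0.922, 0.0, 0.0]
contact_force: [0.1, -0.3, -1.3]
gripper_width: 14.9
```

```bash
python3 st.py
```

```text
9.125 [515.8 -38.1 175.7] yaw 225.7 F [ 0.1 -0.3 -1.3] T [-0.11 -0.31 -0.05] w 14.9 j [ 0.24  0.28 -0.37 -0.   -0.92 -1.01]
```

>>> {"method": "drive_tool", "body": {
  "plan": [
    [[0,0,0],-1],
    [[0,0,0],-0.5],
    [[0,0,0],0]
  ]
}}

```text
clock: 9.5
position: [515.8, -38.2, 175.8]
ee_rot: [-0.4, 0.916, -0.0, 0.0]
contact_force: [0.2, -1.1, -1.8]
gripper_width: 14.8
```

```bash
python3 st.py
```

```text
9.5 [515.8 -38.2 175.8] yaw 227.2 F [ 0.2 -1.1 -1.8] T [-0.13 -0.34  0.01] w 14.8 j [ 0.24  0.28 -0.37 -0.   -0.92 -0.99]
```

>>> {"method": "drive_tool", "body": {
  "plan": [
    [[0,0,0],-1],
    [[0,0,0],-1],
    [[0,0,0],0]
  ]
}}

```text
clock: 9.88
position: [515.9, -38.2, 175.9]
ee_rot: [-0.416, 0.909, -0.0, 0.0]
contact_force: [0.9, -0.4, -1.4]
gripper_width: 14.8
```

```bash
python3 st.py
```

```text
9.875 [515.9 -38.2 175.9] yaw 229.2 F [ 0.9 -0.4 -1.4] T [-0.11 -0.51 -0.02] w 14.8 j [ 0.24  0.28 -0.37  0.   -0.92 -0.95]
```

>>> {"method": "drive_tool", "body": {
  "plan": [
    [[0,0,0],-1],
    [[0,0,0],-1],
    [[0,0,0],0]
  ]
}}

```text
clock: 10.25
position: [516.0, -38.2, 175.9]
ee_rot: [-0.432, 0.902, -0.0, 0.0]
contact_force: [1.7, -0.5, -1.3]
gripper_width: 14.7
```

```bash
python3 st.py
```

```text
10.25 [516.  -38.2 175.9] yaw 231.2 F [ 1.7 -0.5 -1.3] T [-0.21 -0.75 -0.02] w 14.7 j [ 0.24  0.28 -0.37  0.   -0.92 -0.92]
```

>>> {"method": "drive_tool", "body": {
  "plan": [
    [[0,0,0],-1],
    [[0,0,0],-1],
    [[0,0,0],0]
  ]
}}

```text
clock: 10.62
position: [516.0, -38.2, 175.9]
ee_rot: [-0.448, 0.894, -0.0, 0.0]
contact_force: [2.6, -0.2, -0.4]
gripper_width: 14.9
```

```bash
python3 st.py
```

```text
10.625 [516.  -38.2 175.9] yaw 233.2 F [ 2.6 -0.2 -0.4] T [-0.28 -0.83 -0.05] w 14.9 j [ 0.24  0.28 -0.37  0.   -0.92 -0.88]
```

Past the 16° stop with no twist resistance, so anticlockwise is the freeing way. Continuing.

>>> {"method": "drive_tool", "body": {
  "plan": [
    [[0,0,0],-3],
    [[0,0,0],-3],
    [[0,0,0],-3],
    [[0,0,0],-3],
    [[0,0,0],-3],
    [[0,0,0],0]
  ]
}}

```text
clock: 11.38
position: [516.0, -38.1, 175.9]
ee_rot: [-0.56, 0.828, -0.0, 0.0]
contact_force: [2.8, 0.1, -0.7]
gripper_width: 15.2
```

```bash
python3 st.py
```

```text
11.375 [516.  -38.1 175.9] yaw 248.2 F [ 2.8  0.1 -0.7] T [-0.07 -0.89  0.03] w 15.2 j [ 0.24  0.28 -0.37 -0.   -0.92 -0.62]
```

>>> {"method": "drive_tool", "body": {
  "plan": [
    [[0,0,0],-3],
    [[0,0,0],-3],
    [[0,0,0],-3],
    [[0,0,0],-3],
    [[0,0,0],-3],
    [[0,0,0],0]
  ]
}}

```text
clock: 12.12
position: [516.1, -37.9, 175.9]
ee_rot: [-0.663, 0.748, -0.0, 0.0]
contact_force: [3.0, 0.8, -1.3]
gripper_width: 15.1
```

```bash
python3 st.py
```

```text
12.125 [516.1 -37.9 175.9] yaw 263.1 F [ 3.   0.8 -1.3] T [ 0.38 -0.96 -0.08] w 15.1 j [ 0.24  0.28 -0.37 -0.   -0.92 -0.36]
```

>>> {"method": "drive_tool", "body": {
  "plan": [
    [[0,0,0],-3],
    [[0,0,0],-3],
    [[0,0,0],-3],
    [[0,0,0],-3],
    [[0,0,0],-3],
    [[0,0,0],0]
  ]
}}

```text
clock: 12.88
position: [516.2, -38.0, 176.0]
ee_rot: [0.755, -0.655, 0.0, -0.0]
contact_force: [3.5, 0.8, -1.0]
gripper_width: 15.0
```

```bash
python3 st.py
```

```text
12.875 [516.2 -38.  176. ] yaw -81.9 F [ 3.5  0.8 -1. ] T [ 0.31 -1.1  -0.06] w 15.0 j [ 0.24  0.28 -0.37  0.   -0.92 -0.1 ]
```

>>> {"method": "drive_tool", "body": {
  "plan": [
    [[0,0,0],-3],
    [[0,0,0],-3],
    [[0,0,0],0]
  ]
}}

```text
clock: 13.25
position: [516.0, -38.1, 175.9]
ee_rot: [0.789, -0.615, 0.0, -0.0]
contact_force: [3.8, 1.4, -1.0]
gripper_width: 14.8
```

```bash
python3 st.py; python3 -c "
from h import *
snap('wrist','w4')"
```

```text
13.25 [516.  -38.1 175.9] yaw -75.9 F [ 3.8  1.4 -1. ] T [ 0.34 -1.09  0.01] w 14.8 j [ 0.24  0.28 -0.37  0.   -0.92  0.01]
```

View pics/w4.png

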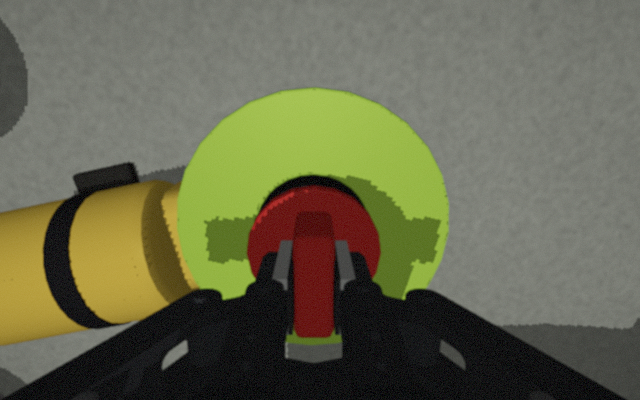

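The cap has turned about 78°, inside the 65–95° window; the bar is square in the jaws at (313,270) and the housing lies to the left. Gentle lift test.

>>> {"method": "drive_tool", "body": {
  "plan": [
    [[0,-0.0007,-0.001],0],
    [[0,0,-0.002],0],
    [[0,0,-0.002],0],
    [[0,0,0],0]
  ]
}}

```text
clock: 13.8
position: [516.2, -38.1, 181.0]
ee_rot: [0.789, -0.614, -0.0, 0.0]
contact_force: [2.2, 0.1, -1.4]
gripper_width: 14.9
```

```bash
python3 st.py
```

```text
13.8 [516.2 -38.1 181. ] yaw -75.8 F [ 2.2  0.1 -1.4] T [ 0.03 -0.78  0.06] w 14.9 j [ 0.24  0.27 -0.36  0.   -0.94  0.01]
```

It came up 5 mm carrying only about its own weight, so it is loose. Lifting it clear.

>>> {"method": "drive_tool", "body": {
  "plan": [
    [[0,0,-0.004],0],
    [[0,0,-0.006],0],
    [[0,0,-0.008],0],
    [[0,0,-0.01],0],
    [[0,0,-0.012],0],
    [[0,0,-0.012],0],
    [[0,0,-0.01],0],
    [[0,0,-0.005],0],
    [[0,0,0],0]
  ]
}}

```text
clock: 14.92
position: [516.5, -38.0, 248.1]
ee_rot: [0.789, -0.614, 0.0, -0.0]
contact_force: [0.1, -0.7, -0.9]
gripper_width: 14.9
```

```bash
python3 st.py; python3 -c "
from h import *
snap('scene','s2');crop('s2',210,100,260,170,3,'c6')
d=pickle.load(open('top0.pkl','rb'));print(back(d,247,236.4,28))"
```

```text
14.925 [516.5 -38.  248.1] yaw -75.8 F [ 0.1 -0.7 -0.9] T [-0.03  0.03 -0.03] w 14.9 j [ 0.24  0.21 -0.26 -0.   -1.1   0.01]
[418.61444456 259.83062327  28.        ]
```

View pics/c6.png

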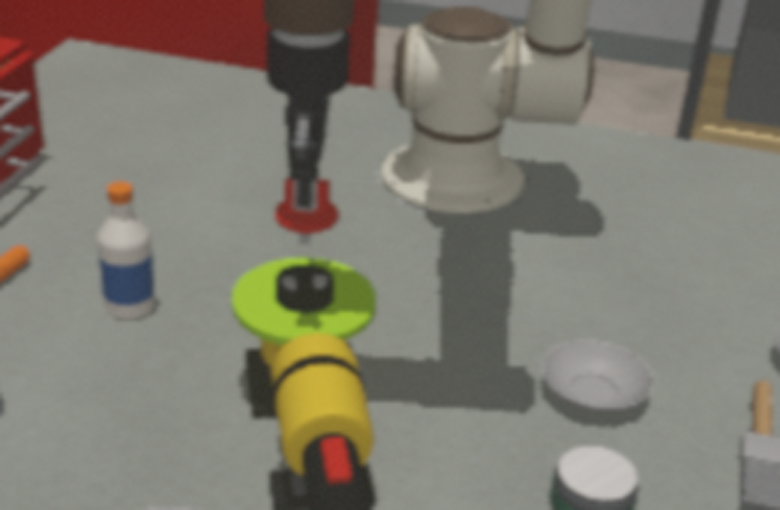

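The cap hangs clear and upright over the empty black hub, lug visible under it at crop (305,238). Carrying it to the dish.

>>> {"method": "drive_tool", "body": {
  "plan": [
    [[-0.015,0.0018,0],0],
    [[-0.025,0.0018,0],0],
    [[-0.03,0.0018,0],0],
    [[-0.03,0.0018,0],0],
    [[-0.03,0.0018,0],0],
    [[-0.03,0.0018,0],0],
    [[-0.03,0.0018,0],0],
    [[-0.03,0.0018,0],0],
    [[-0.03,0.0018,0],0],
    [[-0.03,0.0018,0],0],
    [[-0.02,0.0018,0],0],
    [[-0.014,0.0015,0],0]
  ]
}}

```text
clock: 16.48
position: [417.8, 262.2, 247.4]
ee_rot: [0.789, -0.614, -0.0, 0.0]
contact_force: [-0.0, -0.5, 0.2]
gripper_width: 14.9
```

>>> {"method": "drive_tool", "body": {
  "plan": [
    [[0,0,0.01],0],
    [[0,0,0.015],0],
    [[0,0,0.015],0],
    [[0,0,0.015],0],
    [[0,0,0.012],0],
    [[0,0,0.008],0],
    [[0,0,0],0],
    [[0,0,0],0]
  ]
}}

```text
clock: 17.48
position: [419.1, 261.4, 173.2]
ee_rot: [0.789, -0.614, 0.0, -0.001]
contact_force: [0.0, 0.1, -0.5]
gripper_width: 14.6
```

```bash
python3 st.py; python3 -c "
from h import *
snap('scene','s3');crop('s3',300,100,260,180,3,'c7')
d=snap('top','t3');snap('wrist','w5');print(proj(d,[419,261,28]))"
```

```text
17.475 [419.1 261.4 173.2] yaw -75.8 F [ 0.   0.1 -0.5] T [-0.   -0.03 -0.  ] w 14.6 j [ 0.89  0.25 -0.43  0.   -0.9  -0.64]
[246.65041088 236.29438063]
```

View pics/c7.png

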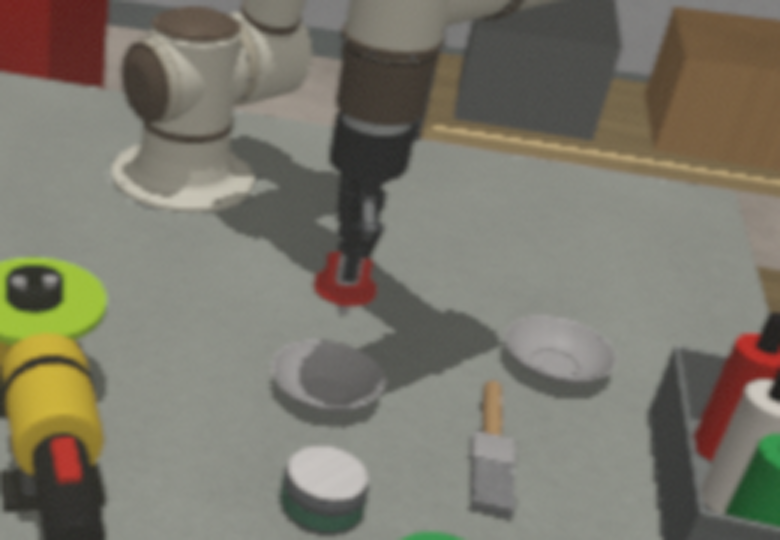

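View pics/t3.png

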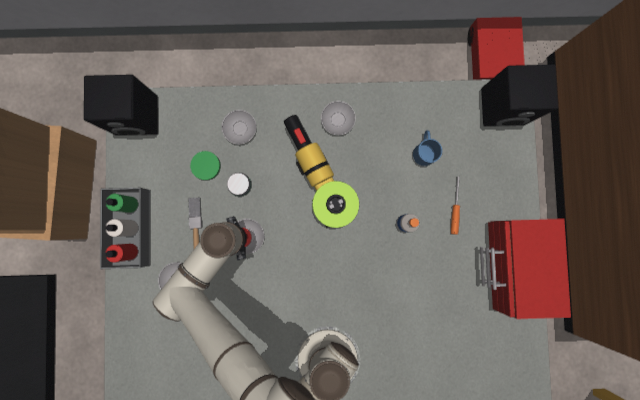

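View pics/w5.png

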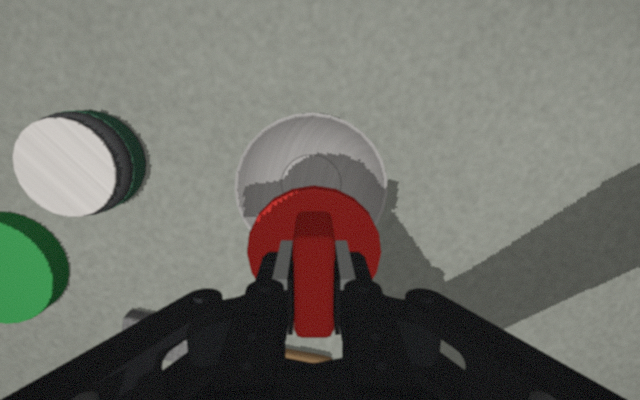

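```bash
python3 -c "
from h import *
d=pickle.load(open('w5.pkl','rb'));print(back(d,311,180,3))
for z in(0,):
  import math
  P=np.array([proj(d,[419+60*math.cos(t),261+60*math.sin(t),28]) for t in np.linspace(0,6.28,99)]);print(P.min(0),P.max(0))
arm.job_done()"; python3 st.py
```

```text
[422.14706218 258.97865841   3.        ]
[236.68730939 111.14650854] [391.42978145 261.0910235 ]
the job is handed in; nothing more can be done
the job is handed in; nothing more can be done
```

The red cap is off and held upright over the round steel dish nearest the robot. I handed the job in at about 17.6 s of the 48 s allowed.

- **Undoing the cap:** I gripped the bar across its 16 mm and tried anticlockwise first. It ran past 16° without a stop, so that was the freeing way. I turned it to about 78° and lifted it straight out of the hub. The twist at the wrist stayed under 0.1 N m, and sideways force was at most about 4 N.
- **Choosing the dish:** Four dishes look alike. I took the one 495 mm from the base; the next nearest is 572 mm.
- **Last checks:** The jaws read 14.6 mm on the bar, a little under its nominal 16 mm. Contact force was close to zero. The lug is about 87 mm above the dish rim. The pictures show the hub empty and the bottle, tin, mug, pad, brush and screwdriver where they were.
- **Disagreement:** The top camera put the dish centre at (419, 261) mm. The wrist camera put it at (422, 259) mm, about 4 mm off, which is small against the 120 mm dish.
- **Estimated, not measured:** The polisher's direction (about 26°) came from the top picture, good to about 3°. The lug clearance was worked out from the tool height and the cap's dimensions.

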